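# Press the wide plug flush in the clamped birdhouse back

## Robot

A 6-joint arm with a two-finger parallel gripper is mounted at the origin on the work surface. World frame = base frame: x ahead of the robot, y to its left, z up, the work surface at z = 0. Lengths are in m, angles in degrees, forces in N, time in s.
With the tool pointing down it reaches from about 0.325 to 0.85 m from the base axis. Payload 15.5 kg.
Tool frame: the origin (TCP) lies midway between the tips of the shut fingers; the grasp point (between the pads) lies 19 mm behind it; z points along the fingers, y is the line along which they close (so a half turn about z gives the same grasp; the last joint's range is limited). The gripper opens to 91 mm and grips with 3 to 60 N. Pads are 32 mm wide; open, the fingers measure 118 mm over their backs; the gripper's body (76 mm by 178 mm) begins 60 mm behind the grasp point.
Start: joints at [-82.649, 28.281, 77.091, -0, 74.628, -5.472], TCP at [0.139, -0.609, 0.174] pointing down, gripper open.
Joint ranges: [-166.48, 166.48], [-47.26, 123.95], [12.59, 153.08], [-70.14, 250.14], [6.76, 159.57], [-176.63, 176.63]. Speed limits (degrees/s): [108.29, 108.29, 147.25, 172.46, 172.46, 172.46].

## Interface

Orientations are given as a 3x3 rotation matrix whose columns are the frame's x, y, z axes.
In Python, from bench import ctrl gives the robot as it stands. The module is installed in compiled form; this text tells all that it offers. Calls block until the motion is done:
- ctrl.goto(position, orientation): joint-space move of the TCP to a pose.
- ctrl.move_l(position, vel=0.15, ori=None, contact_N=None): straight line of the TCP; ori=None keeps the orientation; vel is the mean speed in m/s. With contact_N (N) it stops when the force on the tool has changed by that much, and returns True; else False.
- ctrl.movej(angles): joint-space move.
- ctrl.command_gripper(opening): opening from 0.0 (shut) to 1.0 (fully open); the grip force is fixed at half the most; returns when the fingers have stopped.
- ctrl.sleep(seconds).
- ctrl.ik(position, orientation): joint angles nearest the present ones, or None.
- ctrl.read_camera(name): name is "side" or "top" or "wrist"; returns the picture (420x560x3 uint8, blue, green, red); there is no depth.
- ctrl.camera_params(name): a dict with "fx", "fy", "cx", "cy" (pixels), "pose" (4x4, takes a point from camera to world coordinates); the wrist camera has in their place "T_tool_cam" (4x4, takes a point from camera to tool coordinates, whose origin is the TCP and whose axes are the flange's). Camera axes: x right, y up, looking along -z (the intrinsics and any distortion apply to the point x, -y, -z); pixel columns grow to the right and rows downward; lengths in m; the calibration is good to about 2 mm. A picture is of the moment at which its call begins: read the wrist's pose just before it. camera_params takes no time and is no camera call.
A pose or a line that the arm cannot do raises ctrl.MotionError and nothing moves.
- ctrl.sign_off(): hands the job in, once; it reports no verdict.
Readings, each from a call of its own:
- ctrl.current_t(): time.
- ctrl.current_q(): joint angles.
- ctrl.current_dq(): joint speeds.
- ctrl.current_effort(): joint torques, N m.
- ctrl.current_tool_pos(): TCP position.
- ctrl.current_eef_rot(): TCP orientation.
- ctrl.current_contact_force(): force on the tool from outside, world axes, zero at the start.
- ctrl.current_wrist_torque(): the same for the moment, N m.
- ctrl.current_grip_width(): opening from 0.0 (shut) to 1.0 (fully open).
Only numpy, scipy, OpenCV 4.12 (cv2) and the standard library are available. Lean on these libraries where they do the work, as an engineer would, in place of code of your own. Each camera call takes 0.05 s, during which the arm holds its last target. There are 200 camera calls.

## Task

The birdhouse back panel is clamped down with four dark wooden plugs started in its holes. With shut fingertips, gently press the widest round plug straight down until its top is flush with the panel, without grasping it or leaning hard on it, then lift the hand at least 10 cm clear of it. Leave the square plug and the two small round plugs standing as they are, and do not disturb the clamp or the loose things lying around.

Things in the scene. Friction and masses are not known exactly. Their poses are not given: they have to be found in the camera images.
- panel: Plywood birdhouse back, 160 x 270 x 18 mm, lying flat and held fast on the counter (it does not move). Origin at the centre of its underside; x along the 160 mm side, y along the 270 mm side, z up; its upper face is 18 mm above the origin.
- wide_plug: The widest plug: dark wood, round, 36 mm in diameter. Origin at the centre of its flat top face, z up. It stands 10 to 14 mm proud of the panel at the start and slides straight down in its hole with about 4 N of friction until a hard stop, where its top is level with the panel's upper face; it stays where it is pushed, and can also be drawn upwards. It may be in any one of four holes, which are at (-38, -92), (30, -35), (-38, 35) and (30, 94) mm in the panel's x, y.
- square_plug: Dark wooden plug, 22 mm square, in another of the four holes, 10 to 14 mm proud. Origin at the centre of its top face. Slides as easily as the wide one; must be left alone.
- small_plug_a: Small round dark wooden plug, 22 mm in diameter, 10 to 14 mm proud, in another hole. Origin at the centre of its top face. Must be left alone.
- small_plug_b: The second small round dark wooden plug, the same as the first, in the remaining hole. Origin at the centre of its top face. Must be left alone.
- clamp_lever (a joint): Lever of the red steel toggle clamp that pins the panel by the middle of its far long edge. The value is the lever's angle: 0 when clamped, as it starts, growing as the lever is raised. The clamp is bolted to the counter just beyond the panel, at (135, 30) mm in the panel's x, y; its arm overhangs the panel's edge by about 35 mm and is 53 mm high, its lever lies away from the robot, its top 63 mm above the counter. Must be left alone.
- screwdriver: Orange-handled ratchet screwdriver lying on the counter on the robot's side of the panel, loose. Origin under its middle, x along its length.
- brad_pusher: Steel brad pusher, a round bar tool 120 mm long and up to 28 mm thick, lying loose on the counter to the right (-y) of the panel. Origin under its middle, x along its length.
- template: Clear acrylic front template, 150 x 120 x 4 mm with a square hole of 32 mm, lying loose on the counter to the left (+y) of the panel. Origin at the centre of its underside.
- bracket_a: Galvanized hanging bracket, a strip 50 x 20 x 3 mm with one end turned up 18 mm, lying loose on the panel between the plugs. Origin at the centre of its underside, x along its length.
- bracket_b: Identical bracket lying loose on the counter on the robot's side of the panel. Origin at the centre of its underside, x along its length.
- offcut: Plywood offcut, 60 x 35 x 18 mm, lying loose on the counter on the robot's side of the panel. Origin at the centre of its underside.
There are look-alikes about, which are no part of the job. What is shaped like the part that bears clamp_lever but green or orange is not meant.

How it is judged (in metres and radians):
On the way:
1. the fingertips hold the wide plug pressed down level with the panel (contact force between the fingers and wide_plug above 0.5 N and z of wide_plug in the frame of panel below 0.0195 m), for 0.05 s.
At the end, for the whole second after the job is handed in: The wide plug's top is within 1.5 mm of the panel's face, the hand is at least 9 cm away from it, the other three plugs are within 3 mm of where they stood, the loose things within 12 mm and the clamp lever still down within 0.1 rad (z of wide_plug in the frame of panel below 0.0195 m and distance between the grasp point and wide_plug above 0.09 m and distance of each of square_plug, small_plug_a, small_plug_b from where it was at the start of the episode below 0.003 m and distance of each of screwdriver, brad_pusher, template, bracket_a, bracket_b, offcut from where it was at the start of the episode below 0.012 m and value of joint clamp_lever below 0.1 rad); the robot touches nothing.
It fails at once if the wide plug or the panel is pressed harder than 45 N (contact force between the arm and wide_plug above 45 N or contact force between the arm and panel above 45 N).
It fails at once if the wide plug is drawn up out of its hole (more than 16 mm proud) (z of wide_plug in the frame of panel above 0.034 m).
It fails at once if the square plug or a small round plug is pushed or pulled by more than 3 mm (distance of any of square_plug, small_plug_a, small_plug_b from where it was at the start of the episode above 0.003 m).
It fails at once if a loose thing is moved by more than 12 mm (distance of any of screwdriver, brad_pusher, template, bracket_a, bracket_b, offcut from where it was at the start of the episode above 0.012 m).
It fails at once if the clamp lever is raised by more than 0.1 rad (value of joint clamp_lever above 0.1 rad).
It also fails if it takes over 32 s, if anything falls off the work surface, if the arm or the gripper's body presses on something with over 40 N, if the wrist force passes 120 N, or if a joint passes its speed limit or range.

## Working session

There is one attempt and no reset: what is moved stays moved. The work goes in short steps, each a Python script; the robot and the scene stay as the last script left them, time stands still between calls to the robot, and variables do not carry over. Pictures are saved under pics/ and viewed, on a budget of 10 in all, crops included, one or two more only if the job needs it, and the job is handed in when it is done.

```bash
mkdir -p pics
python3 - <<'E'
from bench import ctrl
import cv2,numpy as np
for n in("top","side"):
    cv2.imwrite(f"pics/{n}0.png",ctrl.read_camera(n)); print(n,ctrl.camera_params(n))
print(ctrl.camera_params("wrist"),ctrl.current_t(),ctrl.current_eef_rot())
E
```

```text
top {'fx': 493.34396310152397, 'fy': 493.34396310152397, 'cx': 282.59401787466925, 'cy': 206.3497984609624, 'pose': array([[ 0.04284716,  0.97599741, -0.21352559,  0.34363846],
       [-0.99906591,  0.04065723, -0.0146389 , -0.05377197],
       [-0.00560617,  0.21395337,  0.97682779,  1.11247754],
       [ 0.        ,  0.        ,  0.        ,  1.        ]])}
side {'fx': 440.5920949591046, 'fy': 440.5920949591046, 'cx': 277.2941833564252, 'cy': 201.0216205102652, 'pose': array([[-0.84088937,  0.33610394, -0.42419241,  0.15266717],
       [-0.54089227, -0.54863895,  0.6375193 ,  0.60219333],
       [-0.01845573,  0.7655256 ,  0.64314068,  0.67046584],
       [ 0.        ,  0.        ,  0.        ,  1.        ]])}
{'fx': 357.46880891001695, 'fy': 357.46880891001695, 'cx': 279.4541561747462, 'cy': 207.78513442313252, 'T_tool_cam': array([[ 6.70118931e-04,  9.68975347e-01,  2.47156486e-01,
         7.00432070e-02],
       [ 9.99999065e-01, -9.43988061e-04,  9.89587036e-04,
        -8.52429183e-05],
       [ 1.19219821e-03,  2.47155592e-01, -9.68975073e-01,
        -2.10478349e-01],
       [ 0.00000000e+00,  0.00000000e+00,  0.00000000e+00,
         1.00000000e+00]])} 0.1 [[ 9.75055204e-01  2.21962435e-01 -1.62496685e-04]
 [ 2.21962478e-01 -9.75054587e-01  1.10039243e-03]
 [ 8.58026452e-05 -1.10901153e-03 -9.99999381e-01]]
```

View pics/top0.png

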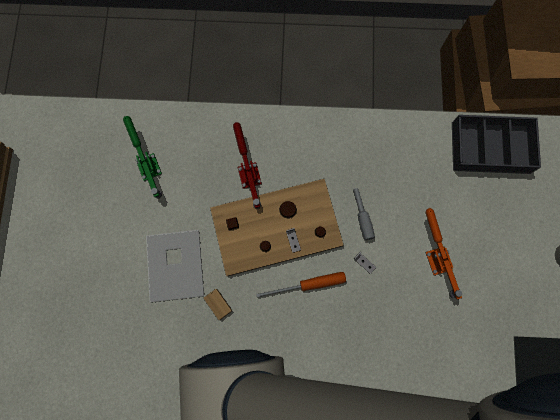

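View pics/side0.png

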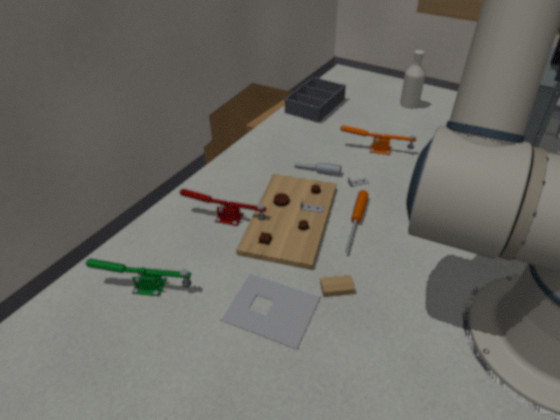

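The top view shows four dark plugs. The widest is round at (288,209), the square one is at (233,224), and the small round ones are at (265,246) and (320,232). The red clamp's arm tip is at (257,203); the green and orange clamps are decoys. In the side view the wide plug is at (282,200). Next I'll measure these and take one close crop.

```bash
cat > h.py <<'E'
import numpy as np,cv2
from bench import ctrl
def ray(p,u,v,pose=None):
    T=p["pose"] if pose is None else pose
    d=T[:3,:3]@np.array([(u-p["cx"])/p["fx"],-(v-p["cy"])/p["fy"],-1]); return T[:3,3],d/np.linalg.norm(d)
def plane(p,u,v,z,pose=None):
    o,d=ray(p,u,v,pose); return o+d*(z-o[2])/d[2]
def tri(r1,r2):
    A=np.stack([r1[1],-r2[1]],1); s=np.linalg.lstsq(A,r2[0]-r1[0],rcond=None)[0]
    a=r1[0]+s[0]*r1[1]; b=r2[0]+s[1]*r2[1]; return (a+b)/2,np.linalg.norm(a-b)
E
python3 - <<'E'
from h import *
P={n:ctrl.camera_params(n) for n in("top","side")}
I={n:cv2.imread(f"pics/{n}0.png") for n in P}
box={"top":(205,175,350,280),"side":(235,170,340,270)}
C={}
for n in P:
    x0,y0,x1,y1=box[n]; c=I[n][y0:y1,x0:x1].astype(int)
    b,g,r=c[...,0],c[...,1],c[...,2]
    m=((r<95)&(r-b>12)&(g<60)&(r-g<70)).astype(np.uint8)
    k,l,s,ce=cv2.connectedComponentsWithStats(m)
    for i in range(1,k):
        if s[i,4]>20:
            p=ce[i]+(x0,y0); C.setdefault(n,[]).append(p); print(n,s[i,:],p.round(1),plane(P[n],*p,.029).round(4))
# panel from top
hsv=cv2.cvtColor(I["top"],cv2.COLOR_BGR2HSV); m=cv2.inRange(hsv,(8,50,90),(28,255,255)); m[:170]=0;m[285:]=0;m[:,:205]=0;m[:,350:]=0
cs=max(cv2.findContours(m,0,2)[0],key=cv2.contourArea)
q=cv2.boxPoints(cv2.minAreaRect(cs)); W=np.array([plane(P["top"],*a,.018) for a in q]); print(q.round(1),W.round(4),np.linalg.norm(W-np.roll(W,-1,0),axis=1),W.mean(0))
g=tri(ray(P["top"],288,209),ray(P["side"],282,200));print("tri",g)
cv2.imwrite("pics/crop.png",cv2.resize(I["top"][170:285,200:355],None,fx=5,fy=5,interpolation=2))
E
```

```text
top [ 35   0  22  26 232] [251.5 184.1] [0.6293 0.0352 0.029 ]
top [ 74  26  18  18 218] [287.5 208.8] [ 0.5754 -0.0487  0.029 ]
top [49 29  9 10 49] [258.9 208.8] [0.5726 0.0154 0.029 ]
top [ 21  42  13  14 113] [231.4 223.2] [0.5372 0.075  0.029 ]
top [110  51  11  13  87] [320.3 231.5] [ 0.5269 -0.1237  0.029 ]
top [55 66 11 12 88] [264.7 245.7] [ 0.4898 -0.0018  0.029 ]
top [111  97  28   6  29] [329.7 274.4] [ 0.4329 -0.1466  0.029 ]
side [76 15 10  9 71] [315.4 189.2] [ 0.5232 -0.1162  0.029 ]
side [ 39  24  16  12 159] [281.1 199.7] [ 0.571  -0.0421  0.029 ]
side [  0  36  31  19 154] [244.  212.4] [0.6172 0.0375 0.029 ]
side [63 51 11  9 79] [303.  225.1] [0.4862 0.0046 0.029 ]
side [ 24  63  13  12 118] [264.9 238.4] [0.5329 0.0802 0.029 ]
[[208.  207.5]
 [325.4 177.1]
 [343.  244.9]
 [225.6 275.3]] [[ 0.5731  0.1318  0.018 ]
 [ 0.6558 -0.1328  0.018 ]
 [ 0.5006 -0.1758  0.018 ]
 [ 0.4222  0.0815  0.018 ]] [0.27725977 0.16105964 0.26904851 0.1591008 ] [ 0.53794006 -0.02382916  0.018     ]
tri (array([ 0.57540742, -0.05042131,  0.02063337]), np.float64(0.0027039900780581817))
```

View pics/crop.png

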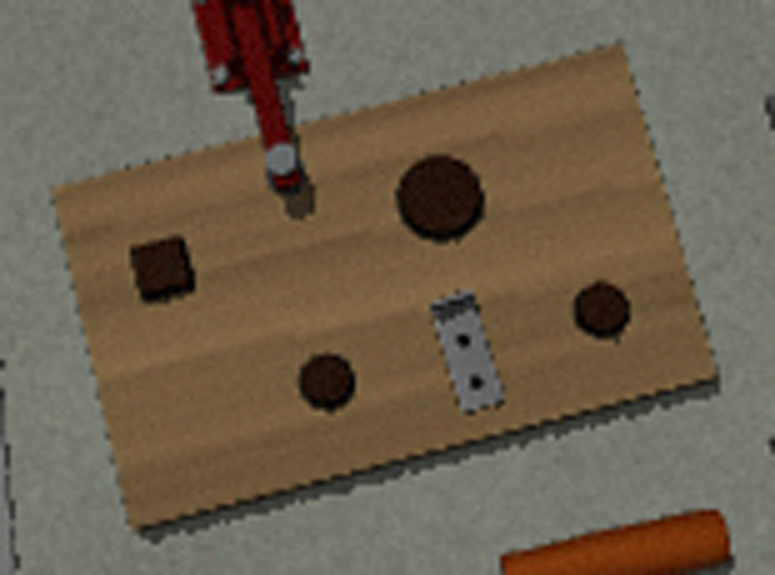

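The crop confirms the round plug at crop (440,197), full-image (288,209), is the widest. It fits hole (30,-35) relative to the measured panel. The top and side views disagree by about 6 mm, so I'll hover with the fingers shut and refine with the wrist camera.

Run:
```python
from h import *
ctrl.command_gripper(0.0)
R0=ctrl.current_eef_rot()
p=np.array(ctrl.current_tool_pos()); q=p*0.5/np.hypot(p[0],p[1]); q[2]=.28
ctrl.goto(list(q),R0)
a=np.radians(16.5);c,s=np.cos(a),np.sin(a)
R=np.array([[c,s,0],[s,-c,0],[0,0,-1]])
ctrl.goto([.574,-.047,.16],R)
ctrl.sleep(.3)
P=ctrl.camera_params("wrist"); T=np.eye(4);T[:3,:3]=ctrl.current_eef_rot();T[:3,3]=ctrl.current_tool_pos()
im=ctrl.read_camera("wrist");cv2.imwrite("pics/w1.png",im);np.save("T1.npy",T)
b,g,r=[im[...,i].astype(int) for i in range(3)]
m=((r<95)&(r-b>12)&(g<60)&(r-g<70)).astype(np.uint8)
k,l,st,ce=cv2.connectedComponentsWithStats(m)
for i in range(1,k):
    if st[i,4]>150: print(st[i],ce[i].round(1),plane(P,*ce[i],.03,T@P["T_tool_cam"]).round(4))
print(T.round(4),ctrl.current_t(),ctrl.current_q(),ctrl.current_contact_force())
```

```text
[ 190    0   44  133 1212] [214.4  68.4] [0.6646 0.0406 0.03  ]
[ 263  168   36   37 1053] [280.5 186.4] [ 0.5786 -0.0467  0.03  ]
[136 175  28  26 587] [149.5 187.6] [0.5413 0.0748 0.03  ]
[  31  324  376   30 2739] [221.1 347.7] [ 0.3885 -0.0354  0.03  ]
[[ 9.590e-01  2.835e-01  2.000e-04  5.740e-01]
 [ 2.835e-01 -9.590e-01 -0.000e+00 -4.740e-02]
 [ 2.000e-04  1.000e-04 -1.000e+00  1.601e-01]
 [ 0.000e+00  0.000e+00  0.000e+00  1.000e+00]] 4.8333 [-1.06443137e+01  2.51244328e+01  8.52263969e+01 -4.11283665e-04
  6.96424788e+01  6.28752299e+01] [ 0.11869947  0.27790213 -0.45732721]
```

View pics/w1.png

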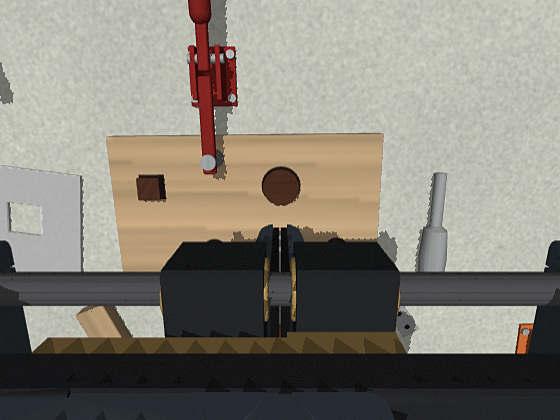

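The wrist view shows the wide plug at (281,186), about 36 px across as expected, with the shut fingertips at about (281,228). I'll descend to 7 cm and measure again.

Run:
```python
from h import *
ctrl.move_l([.576,-.047,.062],vel=.08); ctrl.sleep(.3)
P=ctrl.camera_params("wrist"); T=np.eye(4);T[:3,:3]=ctrl.current_eef_rot();T[:3,3]=ctrl.current_tool_pos()
im=ctrl.read_camera("wrist");cv2.imwrite("pics/w2.png",im);np.save("T2.npy",T)
b,g,r=[im[...,i].astype(int) for i in range(3)]
m=((r<95)&(r-b>12)&(g<60)&(r-g<70)).astype(np.uint8)
k,l,st,ce=cv2.connectedComponentsWithStats(m)
for i in range(1,k):
    if st[i,4]>150: print(st[i],ce[i].round(1),plane(P,*ce[i],.03,T@P["T_tool_cam"]).round(4))
print(T[:3,3],ctrl.current_t())
cv2.imwrite("pics/w2c.png",cv2.resize(im[130:280,180:380],None,fx=4,fy=4,interpolation=2))
```

```text
[ 157    0   62  200 2239] [192.2  75.2] [0.6519 0.0341 0.03  ]
[ 255  189   51   52 1586] [280.6 210.6] [ 0.5821 -0.0458  0.03  ]
[  82  200   40   34 1198] [101.6 216.9] [0.5417 0.0739 0.03  ]
[  31  336  375   18 2197] [220.8 348. ] [ 0.4628 -0.0328  0.03  ]
[ 0.57608391 -0.04704304  0.06217838] 6.5583
```

View pics/w2c.png

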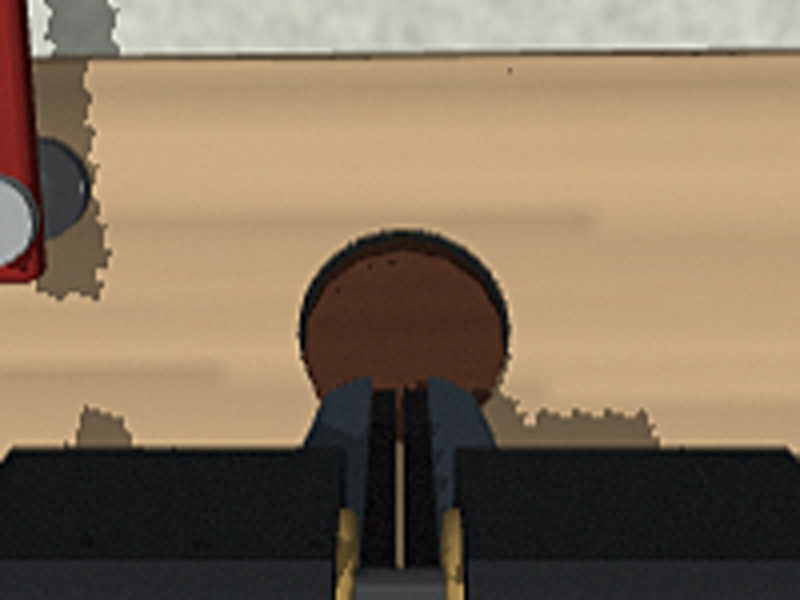

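In this crop the plug's top face spans columns 255–307, with its top edge at row 192. A dark band of side wall is visible beyond it, and the fingertips hide the near edge. Allowing for the wall, the centre is (281,217.5), which gives about (0.577,-0.0475). That is within about 2 mm of the top camera. Now I'll press gently, with a force stop.

Run:
```python
from h import *
xy=[.577,-.0475]
f=lambda s:print(s,np.round(ctrl.current_tool_pos(),4),np.round(ctrl.current_contact_force(),2),round(ctrl.current_t(),2))
ctrl.move_l(xy+[.040],vel=.05);ctrl.sleep(.2);f("pre")
print(ctrl.move_l(xy+[.0165],vel=.01,contact_N=11));f("press")
ctrl.sleep(.3);f("hold")
```

```text
pre [ 0.5772 -0.0475  0.0403] [ 1.63  0.02 -0.4 ] 7.35
False
press [ 0.577  -0.0475  0.0165] [-0.   -0.51 -0.03] 9.85
hold [ 0.577  -0.0475  0.0165] [ 0.09 -0.32 -0.25] 10.15
```

No force at z = 0.0165. I'll look before going lower.

Run:
```python
from h import *
im=ctrl.read_camera("wrist");s=ctrl.read_camera("side")
a=cv2.resize(im[130:280,180:380],(600,450),interpolation=2);b=cv2.resize(s[150:250,235:345],(495,450),interpolation=2)
cv2.imwrite("pics/w3.png",cv2.resize(np.hstack([a,b]),(800,329)))
```

```text
(no output)
```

View pics/w3.png

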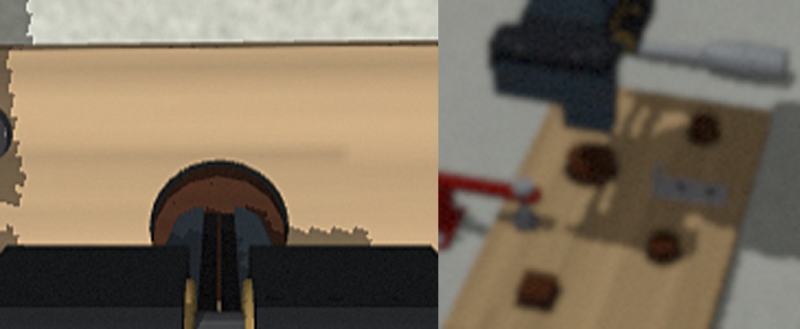

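The wrist crop shows the fingers over the plug. The side crop shows panel between the fingertips (about (281,188)) and the plug top (281,200), so the tips look higher than reported. I'll check the finger opening and take a larger view.

Run:
```python
from h import *
print(ctrl.current_grip_width(),ctrl.current_tool_pos(),ctrl.current_t())
s=ctrl.read_camera("side")
P=ctrl.camera_params("side"); T=np.linalg.inv(P["pose"])
for z in(.018,.03,.05,.06,.07,.1):
    c=T@[.577,-.0475,z,1]; print(z,(P["cx"]+P["fx"]*c[0]/-c[2]).round(1),(P["cy"]+P["fy"]*c[1]/c[2]).round(1))
cv2.imwrite("pics/s4.png",cv2.resize(s[110:230,220:370],(750,600),interpolation=cv2.INTER_CUBIC))
```

```text
0.0031027274816744755 [ 0.57701326 -0.04747555  0.01650342] 10.25
0.018 280.2 201.2
0.03 280.1 197.2
0.05 280.0 190.3
0.06 279.9 186.9
0.07 279.8 183.3
0.1 279.6 172.4
```

View pics/s4.png

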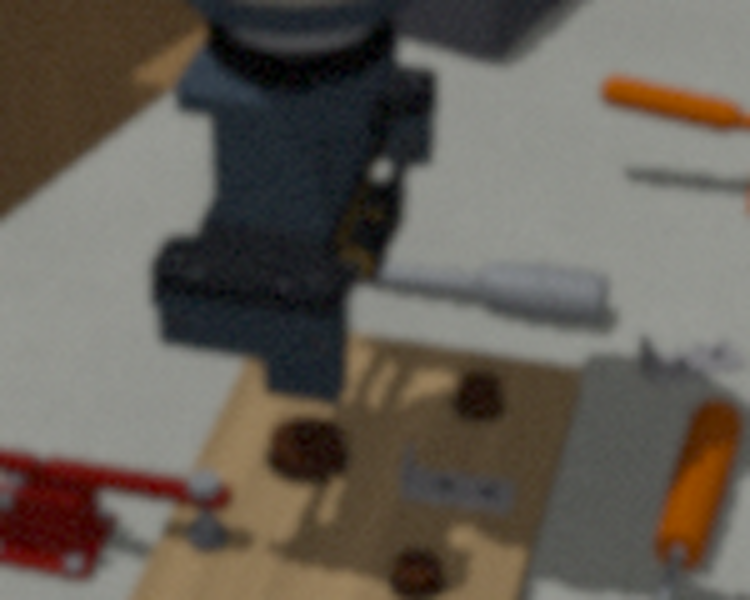

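The side view puts the fingertips at about (281,189), which means z ≈ 0.052 at that xy. The wrist view independently puts the visible tip about 35 mm behind the nominal TCP. So the real tips are roughly 35 mm short, the plug is untouched, and its top face still reads as proud.

Going lower brings the hand's wide axis close to the red clamp arm. I'll raise the hand and turn it 90° so the wide axis runs along panel x, with the camera on the side away from the clamp. Then I'll come down guarded by contact.

Run:
```python
from h import *
xy=[.577,-.0475]
f=lambda s:print(s,np.round(ctrl.current_tool_pos(),4),np.round(ctrl.current_contact_force(),2),round(ctrl.current_t(),2))
a=np.radians(16.5);c,s=np.cos(a),np.sin(a)
R=np.array([[s,-c,0],[-c,-s,0],[0,0,-1]])
print(np.linalg.det(R))
ctrl.move_l(xy+[.10],vel=.12)
print(ctrl.ik(xy+[.1],R))
ctrl.goto(xy+[.10],R); f("rot")
ctrl.move_l(xy+[.012],vel=.08); ctrl.sleep(.3); f("low")
ims=[ctrl.read_camera(n) for n in("wrist","side")]
A=cv2.resize(ims[0][130:280,180:380],(440,330),interpolation=2);B=cv2.resize(ims[1][150:250,235:345],(360,330),interpolation=2)
cv2.imwrite("pics/p5.png",np.hstack([A,B]))
```

```text
1.0000000000000002
[-1.06148740e+01  2.92705668e+01  8.87242935e+01 -2.54444375e-14
  6.20051397e+01  1.52885126e+02]
rot [ 0.5769 -0.0475  0.0997] [ 0.13 -0.11  0.85] 12.61
low [ 0.5771 -0.0475  0.0122] [0.35 0.37 0.08] 14.16
```

View pics/p5.png

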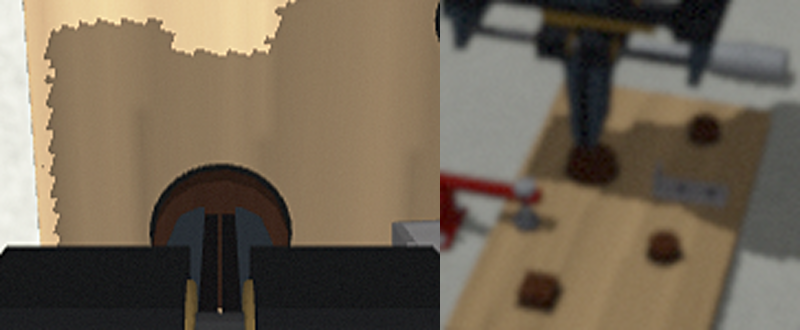

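The fingers are now centred over the plug in both views, still just above it. Pressing with the force stop.

Run:
```python
from h import *
xy=[.577,-.0475]
f=lambda s:print(s,np.round(ctrl.current_tool_pos(),4),np.round(ctrl.current_contact_force(),2),round(ctrl.current_t(),2))
z=.012
for tgt in (.006,.002,-.002,-.006,-.010,-.014,-.018):
    r=ctrl.move_l(xy+[tgt],vel=.01,contact_N=9); f(r)
    if r or abs(ctrl.current_contact_force()[2])>9: break
```

```text
False [ 0.577  -0.0475  0.006 ] [ 0.43 -0.02  0.05] 15.01
False [ 0.577  -0.0475  0.002 ] [-0.57  0.67  1.04] 15.56
False [ 0.577  -0.0475 -0.0021] [ 0.68  0.28 -0.33] 16.11
False [ 0.577  -0.0475 -0.0061] [ 0.42 -0.2   0.47] 16.66
False [ 0.5769 -0.0475 -0.0101] [-0.28  0.73  0.41] 17.21
False [ 0.577  -0.0475 -0.0141] [-0.11  0.3  -0.98] 17.76
False [ 0.577  -0.0475 -0.0181] [-0.25  0.06 -0.21] 18.31
```

Run:
```python
from h import *
ims=[ctrl.read_camera(n) for n in("wrist","side")]
A=cv2.resize(ims[0][130:280,180:380],(360,270),interpolation=2);B=cv2.resize(ims[1][130:240,235:345],(440,440),interpolation=cv2.INTER_CUBIC)
A=cv2.copyMakeBorder(A,0,170,0,0,cv2.BORDER_CONSTANT)
cv2.imwrite("pics/p6.png",np.hstack([A,B]))
print(ctrl.current_effort())
```

```text
[-3.05694906e-03 -8.84253359e+01 -2.28704971e+01 -3.84965236e-02
 -7.08204950e-02 -1.40250058e-04]
```

View pics/p6.png

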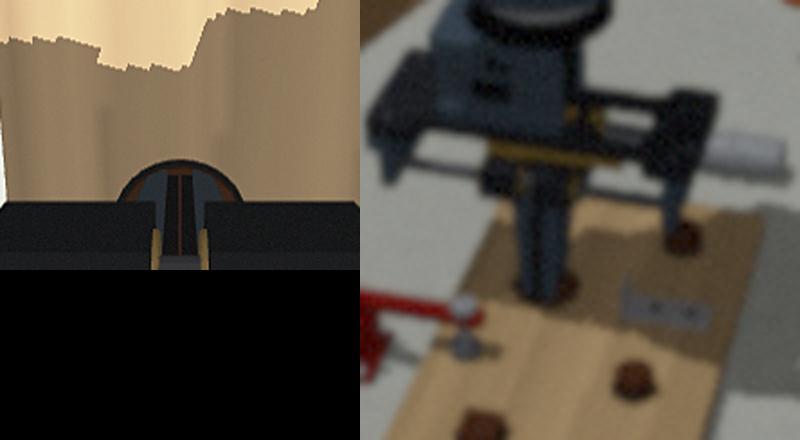

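The side view now shows the fingertips reaching the plug at about (280,204). The wrist view's plug width (about 70 px) is ambiguous between proud and flush, and no force shows yet. I'll continue in 1 mm guarded steps.

Run:
```python
from h import *
xy=[.577,-.0475]
f=lambda s:print(s,np.round(ctrl.current_tool_pos(),4),np.round(ctrl.current_contact_force(),2),round(ctrl.current_t(),2))
for i in range(1,11):
    r=ctrl.move_l(xy+[-.018-.0015*i],vel=.01,contact_N=9); f(r)
    if r or abs(ctrl.current_contact_force()[2])>8: break
```

```text
False [ 0.577  -0.0475 -0.0196] [ 0.44 -0.29  0.15] 18.71
False [ 0.577  -0.0475 -0.0211] [ 0.14 -0.19 -0.14] 19.01
True [ 0.577  -0.0475 -0.0217] [-0.84  0.8   9.43] 19.22
```

Run:
```python
from h import *
xy=[.577,-.0475]
f=lambda s:print(s,np.round(ctrl.current_tool_pos(),4),np.round(ctrl.current_contact_force(),2),round(ctrl.current_t(),2))
f("held")
for i in range(3): ctrl.sleep(.05); f("held")
r=ctrl.move_l(xy+[-.0235],vel=.008,contact_N=8); f(r)
ctrl.sleep(.1); f("")
ims=[ctrl.read_camera(n) for n in("wrist","side")]
cv2.imwrite("pics/w7.png",ims[0])
A=cv2.resize(ims[0][130:280,180:380],(360,270),interpolation=2);B=cv2.resize(ims[1][130:240,235:345],(440,440),interpolation=cv2.INTER_CUBIC)
A=cv2.copyMakeBorder(A,0,170,0,0,cv2.BORDER_CONSTANT)
cv2.imwrite("pics/p7.png",np.hstack([A,B]))
```

```text
held [ 0.577  -0.0475 -0.0217] [-0.84  0.8   9.43] 19.22
held [ 0.577  -0.0475 -0.0217] [-0.68 -0.15  9.89] 19.27
held [ 0.577  -0.0475 -0.0217] [-0.75 -0.35  9.74] 19.32
held [ 0.577  -0.0475 -0.0217] [-0.9  -0.34  9.48] 19.37
True [ 0.577  -0.0475 -0.0217] [-1.93  0.78  9.72] 19.57
 [ 0.577  -0.0475 -0.0217] [-1.05  0.23  9.46] 19.68
```

View pics/p7.png

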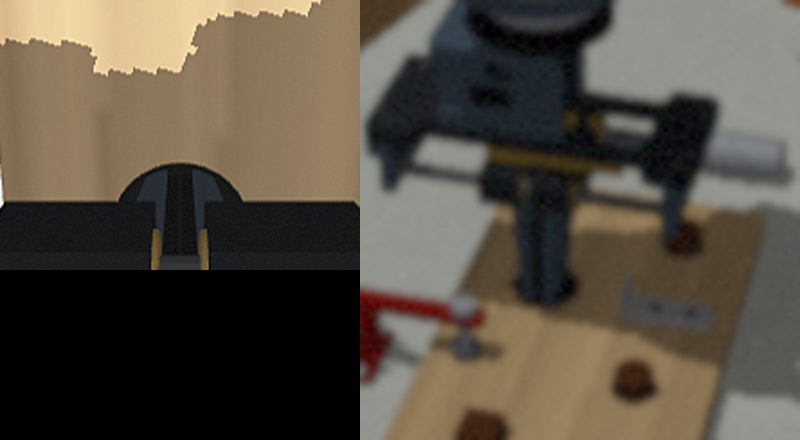

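Contact is solid: about 9.5 N held at nominal -0.0217, and the hand would not go deeper. The plug is dark under the fingers and no longer looks proud. I'll add a slightly firmer push (12 N more, well under 45), lift, and measure from the same height as before.

Run:
```python
from h import *
xy=[.577,-.0475]
f=lambda s:print(s,np.round(ctrl.current_tool_pos(),4),np.round(ctrl.current_contact_force(),2),round(ctrl.current_t(),2))
r=ctrl.move_l(xy+[-.0235],vel=.008,contact_N=12); f(r); ctrl.sleep(.15); f("hold")
ctrl.move_l(xy+[-.005],vel=.05); ctrl.move_l(xy+[.16],vel=.15); ctrl.sleep(.2); f("up")
P=ctrl.camera_params("wrist"); T=np.eye(4);T[:3,:3]=ctrl.current_eef_rot();T[:3,3]=ctrl.current_tool_pos()
ims=[ctrl.read_camera(n) for n in("wrist","side","top")]
im=ims[0]; b,g,r=[im[...,i].astype(int) for i in range(3)]
m=((r<95)&(r-b>12)&(g<60)&(r-g<70)).astype(np.uint8)
k,l,st,ce=cv2.connectedComponentsWithStats(m)
for i in range(1,k):
    if st[i,4]>150: print(st[i],ce[i].round(1),plane(P,*ce[i],.018,T@P["T_tool_cam"]).round(4))
A=cv2.resize(im[120:260,180:380],(400,280),interpolation=2);B=cv2.resize(ims[1][160:260,235:345],(400,364),interpolation=cv2.INTER_CUBIC)
A=cv2.copyMakeBorder(A,0,84,0,0,cv2.BORDER_CONSTANT)
cv2.imwrite("pics/p8.png",np.hstack([A,B])); cv2.imwrite("pics/top8.png",ims[2]); cv2.imwrite("pics/side8.png",ims[1])
```

```text
True [ 0.5769 -0.0475 -0.0217] [-0.73  1.32  9.6 ] 19.98
hold [ 0.5769 -0.0475 -0.0217] [-1.71 -0.9   9.15] 20.13
up [ 0.5767 -0.0475  0.1594] [-0.4  -0.65  0.25] 22.07
[436 100  18 100 277] [444.  146.1] [ 0.4352 -0.1322  0.018 ]
[338 116  26  26 465] [350.6 128.8] [ 0.5279 -0.1219  0.018 ]
[152 228  57  19 576] [182.4 236.8] [0.6588 0.0313 0.018 ]
[ 54 248 125  20 333] [117.2 255.4] [0.72   0.0709 0.018 ]
[ 31 339 376  15 399] [208.2 352.6] [0.6003 0.1584 0.018 ]
```

View pics/p8.png

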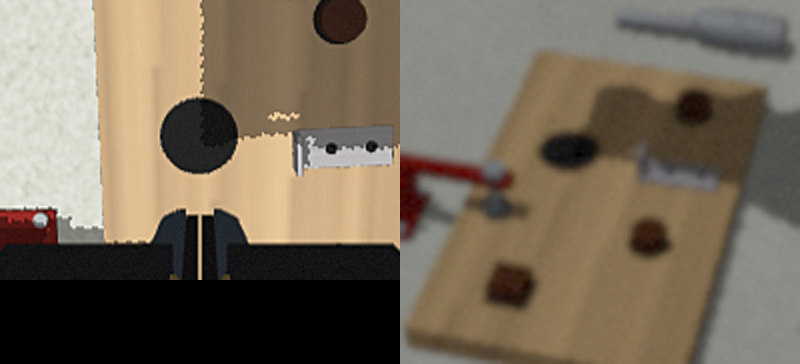

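The plug now shows as a flat black disc at crop (198,135), with no proud rim in either view. The other three plugs and the bracket are where they were. One numeric before/after check on the side image, then I'll hand in.

Run:
```python
from h import *
a,b=[cv2.imread(f"pics/side{n}.png") for n in(0,8)]
for n,(x,y,w) in dict(smallB=(315,189,9),smallA=(303,225,9),square=(265,238,10),bracket=(312,208,14),brackb=(358,182,12),driver=(358,220,32),pusher=(320,168,24),offcut=(338,285,20),template=(271,310,50),clamp=(225,208,42)).items():
    t=a[y-w:y+w,x-w:x+w]; s=b[y-w-8:y+w+8,x-w-8:x+w+8]
    r=cv2.matchTemplate(s,t,cv2.TM_CCOEFF_NORMED); _,v,_,p=cv2.minMaxLoc(r); print(n,p[0]-8,p[1]-8,round(v,3))
print(ctrl.current_tool_pos(),ctrl.current_t()); ctrl.sign_off()
```

```text
smallB 0 1 0.819
smallA 0 0 0.996
square 0 0 0.995
bracket 0 1 0.347
brackb 0 1 0.663
driver 0 0 0.639
pusher 0 0 0.904
offcut 0 0 0.997
template 0 0 0.989
clamp 0 0 0.998
[ 0.57687323 -0.04749563  0.1597303 ] 22.225
the job is handed in; nothing more can be done
```

I pressed the widest plug (hole 30, -35) down to a hard stop with shut fingers, lifted the hand clear, and handed the job in at about 22 s. `sign_off` gave no verdict.

**Plug:** The last held reading was about 9.5 N, with the hand unable to go deeper; I also asked for a brief extra push of about 12 N. Afterwards both cameras show a flat black disc in the hole with no proud rim. That fits the plug being flush, but I did not measure its height directly.

**Clearance:** The TCP reads z = 0.16, which is about 14 cm above the panel. The real tips are probably about 4 cm higher still.

**Surroundings:** A before/after comparison of the side image showed every other plug, loose item and the clamp within 1 px. The match was weak for three items, probably because the arm's shadow changed between pictures:
- bracket_a (0.35)
- screwdriver (0.64)
- bracket_b (0.66)

**What disagreed:**
- **Fingertip position:** The real tips sat roughly 35–40 mm behind the nominal TCP. My first press at z = 0.0165 therefore touched nothing, and the stop came at a nominal -0.0217. I turned the hand 90° before going lower to keep it clear of the clamp.
- **Sliding friction:** The expected 4 N never showed in the force readings; force appeared only at the stop.
- **Camera agreement:** The top and side cameras differed by about 6 mm on the plug's position. The wrist camera settled it.

I viewed 11 pictures, one over the budget.

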